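# Unclip the tea box and flip its lid back to stay open

## Task

Open the tea box for the tea break: push the steel clip at its front forward off the lid until it hangs clear, then push the wooden lid up by the turned-up finger lip on its front edge and tip it over past upright, so that it rests open by its own weight. Do it with fingertip pushes only: the box stays standing where it is, and the mug, the jam jar and the teaspoon near it stay where they are.

Things in the scene. Friction and masses are not known exactly. Their poses are not given: they have to be found in the camera images.
- tea_box: White steel tea box, light wooden lid, 2.4 kg, loose on rubber feet; pushes of a few newtons do not shift it. Body 140 deep (x), 200 wide (y), 85 high; inside, paper tea sachets, tops 15 mm below the rim. Origin: centre of the underside; z up; -x is the front, with the clip at its middle, facing roughly to the robot. Box-frame mm in the other entries are with lid and clip shut.
- tea_lid (a joint): Lid angle: 0 shut, grows as it swings up and back, stop at 1.95 rad (22 degrees beyond upright). Falls shut below about 1.45 rad, falls open above 1.6; 0.22 kg, friction 0.008 N m, no spring. Plate 146 deep, 206 wide, 8 thick, underside 86 mm up, front edge at box x -74. In mid front a flat steel tongue 34 wide (to x -90, z 87 to 91) sits under the clip: while clipped the lid lifts only 3 mm.
- tea_clip (a joint): Clip angle: 0 hooked over the lid's tongue, grows as its top swings forward (box -x) and down, stop 1.5 rad. Bent steel strip 28 wide, hinge along y at box x -79, z 58. Its nose lies over the tongue, x -99 to -83, z 94 to 97. Friction 0.009 N m (under 0.3 N at the tab) keeps it on; the lid is free from 0.3 rad; from about 0.4 rad it drops to its stop by itself.
- lid_hinge (a point): Middle of the lid's hinge line, which runs along the box's y axis at the back rim: 72 mm behind the box's origin, 86 mm up. Axes as the box.
- lip_left (a point): Middle of the edge of the left finger lip (box x -89, y +64, z 102; 161 mm before and 16 mm above the hinge); moves with the lid, axes as the lid. The lip is sheet steel 3 mm thick, y +32 to +96, turned up 45 degrees from the lid's front edge (x -74, z 88), 20 mm long, edge bead 5 mm; under and before it is free, so a fingertip, upright or leaning forward, can push it up and back.
- lip_right (a point): Middle of the edge of the right finger lip, the same at y -64 (y -96 to -32). Between the lips is the clip.
- clip_tab (a point): Middle of the clip's flat finger tab (box x -103, y 0, z 114); moves with the clip, axes as the box when shut. The tab, 28 wide, 3 thick, stands up from the nose's front end, leaning forward: from x -98, z 96 to its round top at x -108, z 126. Behind it (box +x) is free above the nose (z 97), lid top (z 94) and lips (z 105), so a fingertip fits there to push it forward.
- mug: Pale grey-white mug, 88 x 128 x 100 high with its handle, standing loose. Origin: centre of the underside. Leave alone.
- jam_jar: Round jar of jam, 69 diameter x 99 high, standing loose. Origin: centre of the underside. Leave alone.
- spoon: Steel teaspoon 137 long, 13 high, lying loose to the left of the box, near the sink's front edge. Origin: middle of its underside. Leave alone.

How it is judged:
On the way, in this order (a step that is already met when the one before it is completed fails the run):
1. the clip hangs off the lid, the lid still shut (value of joint tea_clip above 1 rad and value of joint tea_lid below 0.15 rad), for 0.1 s.
2. the lid has been tipped over past upright (value of joint tea_lid above 1.7 rad), for 0.2 s.
At the end, for the whole second after the job is handed in: The clip hangs forward (over 1.0 rad), the lid rests open by itself (over 1.8 rad, still), the box stands flat within 25 mm of where it was, and mug, jar and spoon are within 30 mm of their places (value of joint tea_lid above 1.8 rad and velocity of joint tea_lid between -0.1 and 0.1 rad/s and value of joint tea_clip above 1 rad and distance of tea_box from where it was at the start of the episode below 0.025 m and angle between tea_box's own z axis and vertical below 0.05 rad and linear speed of tea_box below 0.02 m/s and distance of each of mug, jam_jar, spoon from where it was at the start of the episode below 0.03 m); the robot touches nothing.
It fails at once if the tea box is lifted, tipped or shoved away (15 mm up, 0.15 rad, 25 mm) (height (world z) of tea_box above 0.015 m or angle between tea_box's own z axis and vertical above 0.15 rad or distance of tea_box from where it was at the start of the episode above 0.025 m).
It fails at once if the mug, the jam jar or the spoon is moved more than 30 mm (distance of any of mug, jam_jar, spoon from where it was at the start of the episode above 0.03 m).
It also fails if it takes over 42 s, if anything falls off the work surface, if the arm or the gripper's body presses on something with over 40 N, if the wrist force passes 120 N, or if a joint passes its speed limit or range.

## Robot

A 6-joint arm with a two-finger parallel gripper is mounted at the origin on a cart in front of the work surface, level with it; the furniture and walls round the work are solid. World frame = base frame: x ahead of the robot, y to its left, z up, the work surface at z = 0. Lengths are in m, angles in rad, forces in N, time in s.
With the tool pointing down it reaches from about 0.375 to 0.825 m from the base axis. Payload 5.5 kg.
Tool frame: the origin (TCP) lies on the front face of the gripper's body, between the roots of the fingers; the fingertips stand 73 mm ahead of it and the grasp point (between the pads) lies 54 mm ahead of it; y points along the fingers, z is the direction in which the jaws open and shut, and the axes are right-handed (so a half turn about y gives the same grasp; the last joint's range is limited). The gripper opens to 85 mm and grips with 20 to 120 N. Pads are 22 mm wide; open, the fingers measure 114 mm over their backs; the gripper's body (76 mm by 85 mm) begins 54 mm behind the grasp point. The pads swing forward as they close: fully open they stand 13 mm farther back than shut.
Start: joints at [-1.23, 0.314, -0.047, 1.21, 0, 1.571], TCP at [0.201, -0.565, 0.304] pointing down, gripper open.
Joint ranges: [-2.67, 2.67], [-0.69, 1.73], [-1.03, 1.25], [-2.08, 2.16], [-1.42, 1.45], [-3.14, 3.14]. Speed limits (rad/s): [2.39, 2.39, 3.01, 3.14, 3.14, 3.14].

## Interface

Orientations are given as a rotation vector (axis times angle).
In Python, from workcell import bot gives the robot as it stands.
- The arm moves only by the shell command python3 -m jog 'ROWS' [FORCE]. ROWS is JSON, a list of rows, each a list of 3 entries, a list of its own where there are three numbers: the closure, from -1 (fully open) to 1 (shut), then the shift along the tool's x, y, z in mm, then the turn, a rotation vector about the tool's x, y, z in degrees. A call has exactly 10 rows; each row shifts and turns the commanded pose from where the row before left it, along the tool's axes as they then stand; what a row does not reach is not made up. A row lasts 1/10 s, in which the tool goes at most 50 mm and 8.59 degrees, less where a joint would pass 70% of its speed; a pose out of reach is approached as far as the arm can. A call is refused whole if a number of a shift passes 50 or a number of a turn 8.59, either way. A call with a gripper value outside its range is refused whole. The fingers move at their own pace and stop on an object; FORCE is the grip in N (left out, the last holds). Time passes only in rows, so rows that do not move let the fingers close, or fill a call up. It gives the time, the measured TCP pose, the force and the opening at its end, in the units of the state.
- bot.get_obs(): the state, without advancing time (a new reading comes with each control period).
- bot.capture(name): name is "side" or "top"; returns (picture, depth): 384x512x3 uint8, red, green, blue; 384x512 float32, m along the optical axis (not along the pixel's ray), 0 where there is no reading.
- bot.calibration(name): a dict with "camera_matrix" (3x3 intrinsics, pixels), "R" (3x3) and "t" (3): a world point X has camera coordinates R X + t. Camera axes: x right, y down, z forward; pixel columns grow to the right and rows downward; lengths in m; the calibration is good to about 2 mm. A picture is of the moment at which its call begins. calibration takes no time and is no camera call.
- bot.close_job(): hands the job in, once; it reports no verdict.
The state is a dict: "time_s": time; "joint_pos": joint angles; "qvel": joint speeds; "joint_efforts": joint torques, N m; "tool_pos": TCP position; "eef_rot": TCP orientation; "force": force on the tool from outside, world axes, zero at the start; "moment": the same for the moment, N m; "opening": finger opening in m.
Only numpy, scipy, OpenCV 4.12 (cv2) and the standard library are available. Lean on these libraries where they do the work, as an engineer would, in place of code of your own. Each camera call takes 0.05 s, during which the arm holds its last target.

## Working session

There is one attempt and no reset: what is moved stays moved. The work goes in short steps, Python scripts to look and compute and a shell command to move; the robot and the scene stay as the last step left them, time stands still between calls to the robot, and variables do not carry over. Pictures are saved under pics/ and viewed, and the job is handed in when it is done.

```bash
ls; mkdir -p pics
cat > h.py <<'E'
import numpy as np, cv2
from workcell import bot
def ray(name,u,v):
    c=bot.calibration(name);K=np.array(c["camera_matrix"]);R=np.array(c["R"]);t=np.array(c["t"])
    d=R.T@np.linalg.inv(K)@np.array([u,v,1.0]);o=-R.T@t
    return o,d
def onplane(name,u,v,z):
    o,d=ray(name,u,v);return o+d*(z-o[2])/d[2]
def cloud(name,depth):
    c=bot.calibration(name);K=np.array(c["camera_matrix"]);R=np.array(c["R"]);t=np.array(c["t"])
    v,u=np.mgrid[0:depth.shape[0],0:depth.shape[1]]
    p=np.stack([(u-K[0,2])/K[0,0]*depth,(v-K[1,2])/K[1,1]*depth,depth],-1)
    return (p-t)@R
def proj(name,X):
    c=bot.calibration(name);K=np.array(c["camera_matrix"]);p=np.array(c["R"])@np.array(X)+np.array(c["t"]);q=K@p;return q[:2]/q[2]
E
python3 - <<'E'
from h import *
print(bot.get_obs())
for n in ("side","top"):
    im,d=bot.capture(n); cv2.imwrite(f"pics/{n}0.png",im[:,:,::-1]); np.save(f"{n}0.npy",d); np.save(f"{n}0im.npy",im)
    c=bot.calibration(n);R=np.array(c["R"]);print(n,-R.T@np.array(c["t"]),R.tolist(),c["camera_matrix"])
E
```

```text
pics
{'time_s': 0.0, 'joint_pos': array([-1.22997940e+00,  3.14289457e-01, -4.80897688e-02,  1.21018067e+00,
       -4.01261577e-06,  1.57079525e+00]), 'qvel': array([-1.37037049e-03, -1.97838938e-04,  8.57748270e-04,  9.06487111e-04,
        1.97987959e-03, -9.35837008e-05]), 'joint_efforts': array([ 7.75153549e-04, -5.39590859e+01,  3.39747441e+01,  1.92714308e-02,
        1.03692171e-04, -9.34960269e-06]), 'tool_pos': array([ 0.20040229, -0.5650637 ,  0.30299173]), 'eef_rot': array([-0.35075861,  2.03834659, -2.03475641]), 'force': array([ 0.06093163, -0.46102208,  0.23773583]), 'moment': array([-0.00659418,  0.03266206,  0.02883719]), 'opening': 0.0852115470993738}
side [0.50527939 0.99414229 0.98341194] [[-0.9963016876389449, -0.08587407696965615, 0.0029308893531166747], [-0.052711718835308605, 0.5839065756474758, -0.8101077617286888], [0.06785589071862529, -0.8072662223952195, -0.5862736769415238]] [[480.77054485   0.         255.86641857]
 [  0.         480.77054485 195.94095505]
 [  0.           0.           1.        ]]
top [ 0.52526205 -0.25091086  1.13950625] [[-0.010212545249482622, -0.9999182444792285, -0.007694691488607028], [-0.9975266934053187, 0.01072268228740134, -0.06946596309283071], [0.06954279159897409, 0.006966235866019798, -0.9975546459690721]] [[427.01834908   0.         258.7676952 ]
 [  0.         427.01834908 190.11208147]
 [  0.           0.           1.        ]]
```

View pics/side0.png

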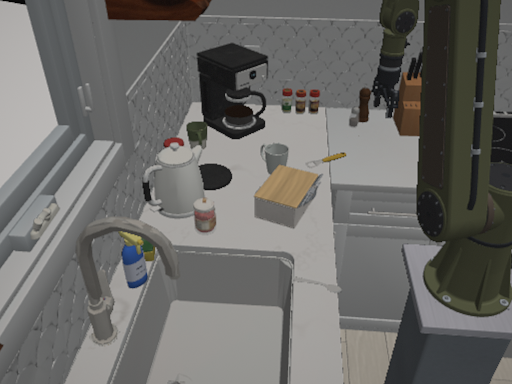

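View pics/top0.png

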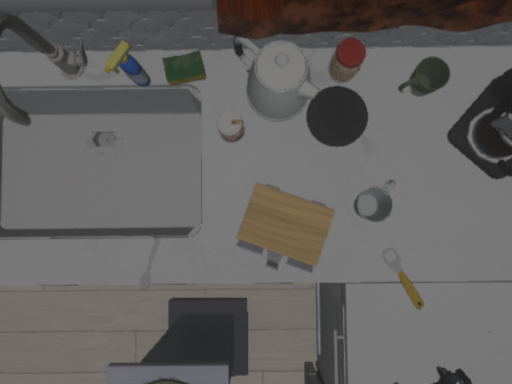

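The top view shows the wooden lid with corners near (257,184), (333,213), (319,264) and (238,237). The clip is at about (272,258), the mug at (373,204), the jar at (231,125) and the spoon at (150,265). Next I'll measure the lid.

Run:
```python
from h import *
im=np.load("top0im.npy");d=np.load("top0.npy")
hsv=cv2.cvtColor(im,cv2.COLOR_RGB2HSV)
m=((hsv[...,0]>8)&(hsv[...,0]<28)&(hsv[...,1]>70)&(hsv[...,2]>90)).astype(np.uint8)
w=np.zeros_like(m);w[170:280,225:345]=1;m*=w
m=cv2.morphologyEx(m,cv2.MORPH_OPEN,np.ones((3,3)))
cs,_=cv2.findContours(m,0,2);c=max(cs,key=cv2.contourArea)
P=np.array([onplane("top",u,v,0.094)[:2] for u,v in c[:,0,:]]).astype(np.float32)
r=cv2.minAreaRect(P*1000);print(r);print(cv2.boxPoints(r))
cl=cloud("top",d)
print("lid z",np.median(cl[...,2][m>0]))
for n,(u,v) in dict(mug=(373,204),jar=(231,125),spoon=(150,265)).items(): print(n,cl[v,u])
big=cv2.resize(im[170:290,220:400],None,fx=4,fy=4,interpolation=cv2.INTER_CUBIC);cv2.imwrite("pics/z1.png",big[:,:,::-1])
s=np.load("side0im.npy");big=cv2.resize(s[130:240,200:360],None,fx=5,fy=5,interpolation=cv2.INTER_CUBIC);cv2.imwrite("pics/z2.png",big[:,:,::-1])
```

```text
((514.9013061523438, -308.10931396484375), (203.11422729492188, 144.15011596679688), 69.76875305175781)
[[ 412.1535  -378.47653]
 [ 547.4102  -428.3251 ]
 [ 617.6491  -237.7421 ]
 [ 482.3924  -187.89352]]
lid z 0.09482092878424342
mug [ 0.56406717 -0.54467343  0.00829454]
jar [ 0.75968713 -0.1767242   0.09928802]
spoon [0.41043596 0.04347064 0.01379208]
```

View pics/z1.png

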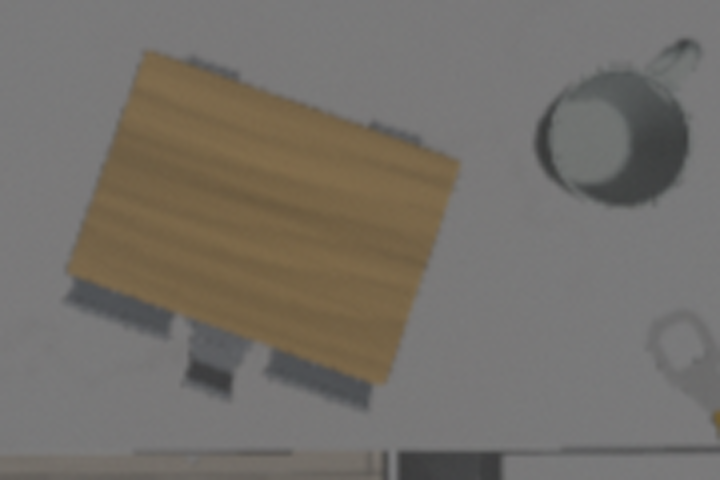

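View pics/z2.png

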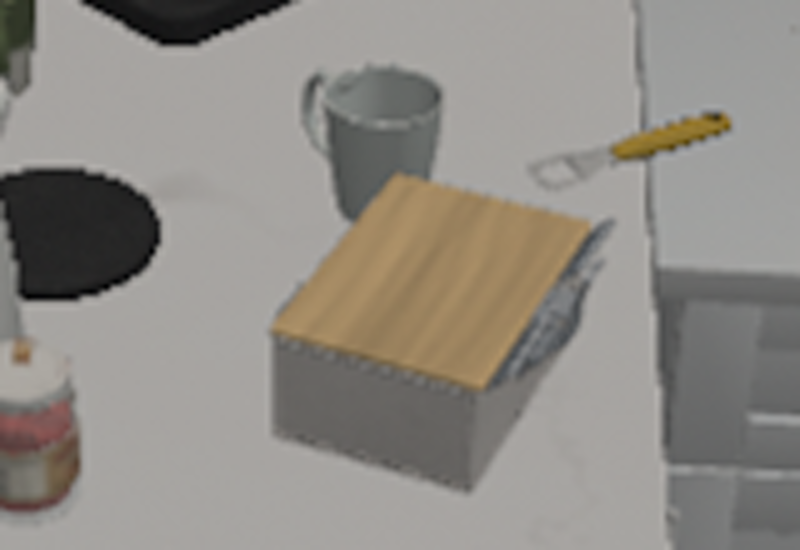

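Run:
```python
from h import *
from scipy.spatial.transform import Rotation as Ro
P=np.array([[412.15,-378.48],[482.39,-187.89],[547.41,-428.33]])/1000
c=np.array([.5149,-.3081]);yaw=np.deg2rad(69.769-90);ex=np.array([np.cos(yaw),np.sin(yaw)]);ey=np.array([-ex[1],ex[0]])
O=c+.001*ex;print("O",O,"yaw",np.rad2deg(yaw))
def b2w(x,y,z): return np.array([*(O+x*ex+y*ey),z])
for nm,p in dict(tab=(-.103,0,.114),tabtop=(-.108,0,.126),lipL=(-.089,.064,.102),lipR=(-.089,-.064,.102),lipLend=(-.089,.096,.102),lipRend=(-.089,-.096,.102)).items():
    w=b2w(*p);print(nm,w.round(4),"top",proj("top",w).round(1),"side",proj("side",w).round(1))
R=Ro.from_rotvec(bot.get_obs()["eef_rot"]).as_matrix();print(R.round(3))
# target: TCP rot: y=down, z along box y or -y
t=b2w(-.076,0,.181)
o=bot.get_obs()
for s in (1,-1):
    Z=np.array([*(s*ey),0]);Y=np.array([0,0,-1.]);X=np.cross(Y,Z);Rt=np.stack([X,Y,Z],1)
    print(s,"turn in tool",np.rad2deg(Ro.from_matrix(R.T@Rt).as_rotvec()).round(1))
print("target",t,"shift tool",(R.T@(t-o["tool_pos"])*1000).round(1))
d=np.load("top0.npy");cl=cloud("top",d)
for u in range(256,292,4): print([tuple((cl[v,u]*1000).round().astype(int)) for v in (256,260,264,267)])
```

```text
O [ 0.51583831 -0.30844581] yaw -20.230999999999995
tab [ 0.4192 -0.2728  0.114 ] top [271.8 264.5] side [316.3 186.2]
tabtop [ 0.4145 -0.2711  0.126 ] top [271.2 267. ] side [318.1 183.5]
lipL [ 0.4545 -0.2176  0.102 ] top [248.6 249.4] side [304.9 198.9]
lipR [ 0.4102 -0.3377  0.102 ] top [298.7 267.5] side [318.5 178.2]
lipLend [ 0.4655 -0.1876  0.102 ] top [236.1 244.9] side [301.2 204.5]
lipRend [ 0.3991 -0.3677  0.102 ] top [311.3 272. ] side [321.6 173.4]
[[-0.942 -0.001  0.334]
 [-0.334  0.001 -0.942]
 [ 0.    -1.    -0.002]]
1 turn in tool [ 0.000e+00 -1.402e+02 -1.000e-01]
-1 turn in tool [ 0.1 39.8  0. ]
target [ 0.44452705 -0.28216456  0.181     ] shift tool [-324.7  122.4 -184.9]
[(np.int64(430), np.int64(-234), np.int64(-1)), (np.int64(419), np.int64(-234), np.int64(0)), (np.int64(409), np.int64(-234), np.int64(0)), (np.int64(401), np.int64(-234), np.int64(-1))]
[(np.int64(430), np.int64(-244), np.int64(0)), (np.int64(420), np.int64(-244), np.int64(2)), (np.int64(409), np.int64(-244), np.int64(2)), (np.int64(401), np.int64(-244), np.int64(1))]
[(np.int64(430), np.int64(
[... 597 characters left out ...]
64(428), np.int64(-284), np.int64(97)), (np.int64(419), np.int64(-283), np.int64(107)), (np.int64(414), np.int64(-283), np.int64(120))]
[(np.int64(437), np.int64(-294), np.int64(92)), (np.int64(428), np.int64(-293), np.int64(93)), (np.int64(408), np.int64(-297), np.int64(-4)), (np.int64(400), np.int64(-297), np.int64(-2))]
[(np.int64(429), np.int64(-308), np.int64(-1)), (np.int64(419), np.int64(-307), np.int64(5)), (np.int64(408), np.int64(-308), np.int64(-2)), (np.int64(401), np.int64(-307), np.int64(1))]
[(np.int64(437), np.int64(-313), np.int64(92)), (np.int64(428), np.int64(-313), np.int64(98)), (np.int64(419), np.int64(-312), np.int64(109)), (np.int64(401), np.int64(-318), np.int64(2))]
```

```bash
python3 -m jog '[[1,[0,0,0],[0,8,0]],[1,[0,0,0],[0,8,0]],[1,[0,0,0],[0,8,0]],[1,[0,0,0],[0,8,0]],[1,[0,0,0],[0,7.8,0]],[1,[-13,0,-40],[0,0,0]],[1,[-13,0,-40],[0,0,0]],[1,[-13,0,-40],[0,0,0]],[1,[-13,0,-40],[0,0,0]],[1,[-13,0,-40],[0,0,0]]]' 20
cat > st.py <<'E'
from h import *
from scipy.spatial.transform import Rotation as Ro
O=np.array([0.51583831,-0.30844581]);yaw=np.deg2rad(-20.231);ex=np.array([np.cos(yaw),np.sin(yaw)]);ey=np.array([-ex[1],ex[0]])
B=np.eye(3);B[:2,0]=ex;B[:2,1]=ey
def st():
    o=bot.get_obs();R=Ro.from_rotvec(o["eef_rot"]).as_matrix();p=o["tool_pos"];tip=p+.073*R[:,1]
    f=lambda q:(B.T@(q-np.array([*O,0]))*1000).round(1)
    print("t",round(o["time_s"],2),"tcp box",f(p),"tip box",f(tip),"\naxes in box (cols x y z)\n",(B.T@R).round(3),"\nF box",(B.T@o["force"]).round(2),"j",o["joint_pos"].round(3),"open",round(o["opening"],4))
st()
E
python3 st.py
```

```text
time_s: 1.1
tool_pos: [0.3314, -0.3989, 0.3036]
eef_rot: [-0.363, -2.029, 2.028]
force: [0.3, -0.0, -0.6]
opening: 0.0002
t 1.1 tcp box [-141.8 -148.6  303.6] tip box [-141.8 -148.6  230.6] 
axes in box (cols x y z)
 [[-1.    -0.    -0.001]
 [ 0.001  0.    -1.   ]
 [ 0.    -1.    -0.   ]] 
F box [ 0.34  0.09 -0.59] j [-0.878  0.161 -0.243  1.167  0.     2.618] open 0.0002
```

```bash
python3 -m jog '[[1,[0,0,0],[0,-8.5,0]],[1,[0,0,0],[0,-8.5,0]],[1,[0,0,0],[0,-8.5,0]],[1,[0,0,0],[0,-8.5,0]],[1,[0,0,0],[0,-8.5,0]],[1,[0,0,0],[0,-8.5,0]],[1,[0,0,0],[0,-8.5,0]],[1,[0,0,0],[0,-8.5,0]],[1,[0,0,0],[0,-8.5,0]],[1,[0,0,0],[0,-8.5,0]]]'
python3 -m jog '[[1,[0,0,0],[0,-8.5,0]],[1,[0,0,0],[0,-8.5,0]],[1,[0,0,0],[0,-8.5,0]],[1,[0,0,0],[0,-8.5,0]],[1,[0,0,0],[0,-8.5,0]],[1,[0,0,0],[0,-8.5,0]],[1,[0,0,0],[0,-8.5,0]],[1,[0,0,0],[0,-8.5,0]],[1,[0,0,0],[0,-8.5,0]],[1,[0,0,0],[0,-8.5,0]]]'
python3 -m jog '[[1,[0,0,0],[0,-5,0]],[1,[0,0,0],[0,-5,0]],[1,[13,0,30],[0,0,0]],[1,[13,0,30],[0,0,0]],[1,[13,0,30],[0,0,0]],[1,[13,10,30],[0,0,0]],[1,[14,10,28],[0,0,0]],[1,[0,15,0],[0,0,0]],[1,[0,15,0],[0,0,0]],[1,[0,0,0],[0,0,0]]]'
python3 st.py
```

```text
time_s: 2.1
tool_pos: [0.3306, -0.4002, 0.3035]
eef_rot: [-0.971, 1.523, -1.521]
force: [-0.5, -0.3, -0.7]
opening: 0.0001
time_s: 3.1
tool_pos: [0.3306, -0.4002, 0.3035]
eef_rot: [-1.531, 0.41, -0.409]
force: [0.2, 0.1, 0.3]
opening: 0.0003
time_s: 4.1
tool_pos: [0.443, -0.2833, 0.2516]
eef_rot: [-1.551, 0.28, -0.274]
force: [-0.1, 1.1, -0.1]
opening: 0.0
t 4.1 tcp box [-77.1  -1.6 251.6] tip box [-77.4  -1.5 178.6] 
axes in box (cols x y z)
 [[ 1.    -0.004  0.   ]
 [-0.     0.001  1.   ]
 [-0.004 -1.     0.001]] 
F box [-0.49  0.96 -0.05] j [-0.569  0.206 -0.309  1.06  -0.    -0.216] open 0.0
```

```bash
python3 -m jog '[[1,[0,10,0],[0,0,0]],[1,[0,10,0],[0,0,0]],[1,[0,10,0],[0,0,0]],[1,[0,10,0],[0,0,0]],[1,[0,10,0],[0,0,0]],[1,[0,8,0],[0,0,0]],[1,[0,6,0],[0,0,0]],[1,[0,4,0],[0,0,0]],[1,[0,1,0],[0,0,0]],[1,[0,0,0],[0,0,0]]]'
python3 st.py
python3 - <<'E'
from h import *
s,_=bot.capture("side");cv2.imwrite("pics/s2.png",cv2.resize(s[100:240,220:400],None,fx=4,fy=4,interpolation=cv2.INTER_CUBIC)[:,:,::-1])
E
```

```text
time_s: 5.1
tool_pos: [0.4441, -0.2845, 0.185]
eef_rot: [-1.553, 0.278, -0.278]
force: [-0.5, 0.3, -0.3]
opening: 0.0003
t 5.1 tcp box [-75.6  -2.3 185. ] tip box [-75.6  -2.3 112. ] 
axes in box (cols x y z)
 [[ 1.     0.     0.001]
 [-0.001 -0.     1.   ]
 [ 0.    -1.    -0.   ]] 
F box [-0.59  0.13 -0.35] j [-0.57   0.258 -0.405  0.907 -0.    -0.216] open 0.0003
```

View pics/s2.png

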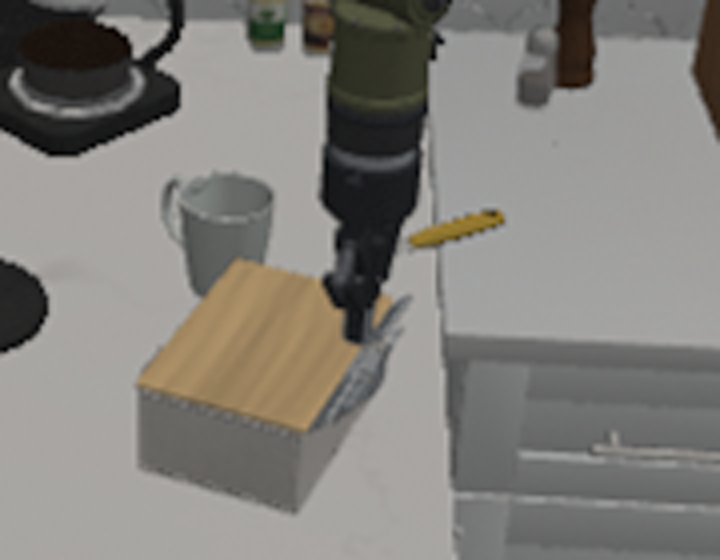

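The picture shows the closed fingertip at about (355,335), above the lid and just behind the clip tab at about (395,310). I'll push forward.

```bash
python3 -m jog '[[1,[-7,1,0],[0,0,0]],[1,[-7,1,0],[0,0,0]],[1,[-7,0,0],[0,0,0]],[1,[-7,0,0],[0,0,0]],[1,[-7,0,0],[0,0,0]],[1,[-7,0,0],[0,0,0]],[1,[-7,0,0],[0,0,0]],[1,[-7,0,0],[0,0,0]],[1,[0,0,0],[0,0,0]],[1,[0,-20,0],[0,0,0]]]'
python3 st.py
python3 - <<'E'
from h import *
s,_=bot.capture("side");cv2.imwrite("pics/s3.png",cv2.resize(s[100:240,220:400],None,fx=4,fy=4,interpolation=cv2.INTER_CUBIC)[:,:,::-1])
s,_=bot.capture("top");cv2.imwrite("pics/t3.png",cv2.resize(s[170:300,220:400],None,fx=4,fy=4,interpolation=cv2.INTER_CUBIC)[:,:,::-1])
E
```

```text
time_s: 6.15
tool_pos: [0.39, -0.2641, 0.2012]
eef_rot: [-1.551, 0.281, -0.275]
force: [0.6, -0.0, 0.6]
opening: -0.0001
t 6.15 tcp box [-133.4   -1.9  201.2] tip box [-133.7   -1.8  128.2] 
axes in box (cols x y z)
 [[ 1.    -0.004  0.001]
 [-0.001  0.001  1.   ]
 [-0.004 -1.     0.001]] 
F box [0.55 0.2  0.55] j [-0.595  0.147 -0.505  0.923  0.    -0.241] open -0.0001
```

View pics/s3.png

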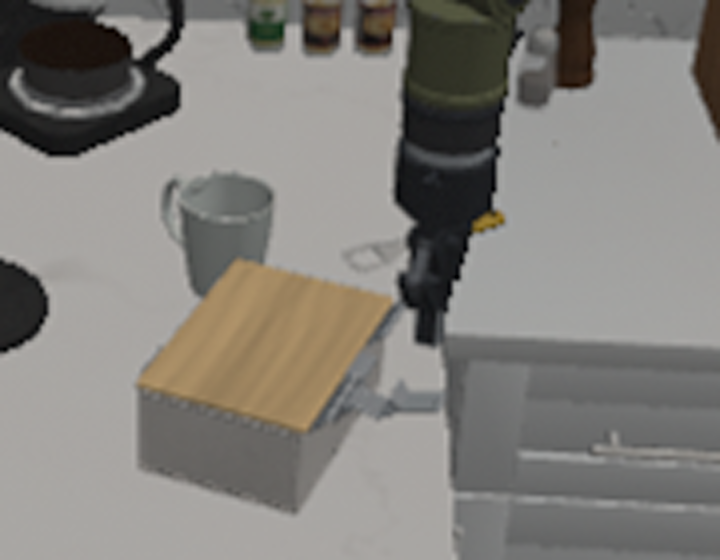

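View pics/t3.png

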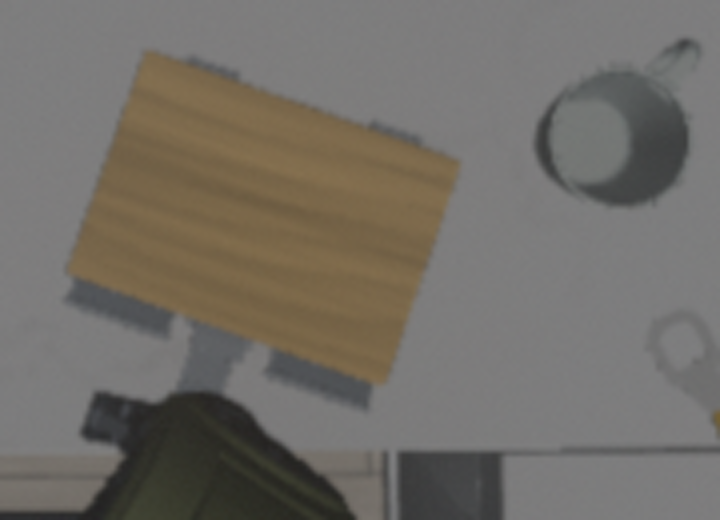

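Both pictures show the clip hanging forward (side zoom, about (400,400)), the lid still shut and the box where it was. Next I'll go to the left lip and lean the finger forward.

```bash
python3 -m jog '[[1,[-6,0,13],[0,0,0]],[1,[-6,0,13],[0,0,0]],[1,[-6,0,13],[0,0,0]],[1,[-6,0,13],[0,0,0]],[1,[-6,0,14],[0,0,0]],[1,[0,0,0],[0,0,-8.5]],[1,[0,0,0],[0,0,-8.5]],[1,[0,0,0],[0,0,-8.5]],[1,[0,0,0],[0,0,-8.5]],[1,[0,0,0],[0,0,-8.5]]]'
python3 st.py
```

```text
time_s: 7.25
tool_pos: [0.4188, -0.2132, 0.2486]
eef_rot: [-1.599, -0.281, -0.812]
force: [0.4, -0.3, 0.4]
opening: 0.0
t 7.25 tcp box [-124.    55.8  248.6] tip box [-77.3  56.5 192.5] 
axes in box (cols x y z)
 [[ 0.769  0.64  -0.007]
 [ 0.001  0.01   1.   ]
 [ 0.64  -0.769  0.007]] 
F box [ 0.45 -0.17  0.43] j [-0.542 -0.314 -1.023  0.178  0.13  -0.148] open 0.0
```

```bash
cat > kin.py <<'E'
import numpy as np
D=[([.3143,-.0481,1.2102],(.2004,-.5651,.3030)),([.161,-.243,1.167],(.3314,-.3989,.3036)),([.206,-.309,1.06],(.443,-.2833,.2516)),([.258,-.405,.907],(.4441,-.2845,.185)),([.147,-.505,.923],(.390,-.2641,.2012)),([-.314,-1.023,.178],(.4188,-.2132,.2486))]
A=[];b=[]
for (a2,a3,a4),p in D:
    q=a2-a3;w=q+a4
    A.append([np.sin(a2),np.cos(a2),np.sin(q),np.cos(q),np.sin(w),np.cos(w),0]);b.append(np.hypot(p[0],p[1]))
    A.append([np.cos(a2),-np.sin(a2),np.cos(q),-np.sin(q),np.cos(w),-np.sin(w),1]);b.append(p[2])
A=np.array(A);b=np.array(b)
s=np.linalg.lstsq(A,b,rcond=1e-6)
X=s[0]
if __name__=="__main__": print(X.round(4),s[3].round(3),((A@X-b)*1000).round(1))
def fk(a2,a3,a4):
    q=a2-a3;w=q+a4
    return np.array([np.dot([np.sin(a2),np.cos(a2),np.sin(q),np.cos(q),np.sin(w),np.cos(w),0],X),np.dot([np.cos(a2),-np.sin(a2),np.cos(q),-np.sin(q),np.cos(w),-np.sin(w),1],X)])
from scipy.optimize import least_squares
def ik(r,z,tilt):
    w=np.pi/2-np.deg2rad(tilt)
    f=lambda v: fk(v[0],v[1],w-v[0]+v[1])-[r,z]
    best=None
    for g in ([.2,-.4],[-.3,-.9],[.5,0],[-.5,-1.2]):
        o=least_squares(f,g)
        if best is None or o.cost<best.cost: best=o
    a2,a3=best.x
    return a2,a3,w-a2+a3,best.cost
if __name__=="__main__":
    O=np.array([0.51583831,-0.30844581]);yaw=np.deg2rad(-20.231);ex=np.array([np.cos(yaw),np.sin(yaw)]);ey=np.array([-ex[1],ex[0]])
    for y in (64,-64):
     for tilt in (0,10,20,30,42):
      t=np.deg2rad(tilt)
      for C in ((-92,80),(-80,86),):
        T=np.array(C)-11*np.array([np.cos(t),np.sin(t)])-73*np.array([np.sin(t),-np.cos(t)])
        W=O+(T[0]*ex+y*ey)/1000
        print(y,tilt,C,T.round(),"r",np.hypot(*W).round(3),np.round(ik(np.hypot(*W),T[1]/1000,tilt),3))
E
python3 kin.py
```

```text
[ 0.5218 -0.0014  0.0748  0.4396  0.0028  0.3925  0.2846] [4.847 4.193 0.681 0.639 0.168 0.119 0.099] [ 0.  -0.1 -0.  -0.2  0.1  0.1 -0.   0.4 -0.  -0.   0.  -0.1]
64 0 (-92, 80) [-103.  153.] r 0.49 [ 0.228 -0.53   0.813  0.   ]
64 0 (-80, 86) [-91. 159.] r 0.502 [ 0.241 -0.496  0.834  0.   ]
64 10 (-92, 80) [-116.  150.] r 0.477 [ 0.099 -0.714  0.583  0.   ]
64 10 (-80, 86) [-104.  156.] r 0.489 [ 0.112 -0.682  0.602  0.   ]
64 20 (-92, 80) [-127.  145.] r 0.466 [-0.01  -0.898  0.334  0.   ]
64 20 (-80, 86) [-115.  151.] r 0.478 [ 0.003 -0.867  0.352  0.   ]
64 30 (-92, 80) [-138.  138.] r 0.455 [-0.085 -1.08   0.052  0.   ]
64 30 (-80, 86) [-126.  144.] r 0.467 [-0.073 -1.05   0.07   0.   ]
64 42 (-92, 80) [-149.  127.] r 0.444 [-0.074 -1.299 -0.387  0.   ]
64 42 (-80, 86) [-137.  133.] r 0.456 [-0.071 -1.269 -0.361  0.   ]
-64 0 (-92, 80) [-103.  153.] r 0.518 [ 0.275 -0.466  0.83   0.   ]
-64 0 (-80, 86) [-91. 159.] r 0.529 [ 0.288 -0.432  0.85   0.   ]
-64 10 (-92, 80) [-116.  150.] r 0.506 [ 0.15  -0.654  0.592  0.   ]
-64 10 (-80, 86) [-104.  156.] r 0.518 [ 0.162 -0.623  0.611  0.   ]
-64 20 (-92, 80) [-127.  145.] r 0.495 [ 0.046 -0.84   0.336  0.   ]
-64 20 (-80, 86) [-115.  151.] r 0.507 [ 0.057 -0.81   0.354  0.   ]
-64 30 (-92, 80) [-138.  138.] r 0.485 [-0.023 -1.024  0.046  0.   ]
-64 30 (-80, 86) [-126.  144.] r 0.497 [-0.014 -0.996  0.065  0.   ]
-64 42 (-92, 80) [-149.  127.] r 0.475 [-0.01  -1.241 -0.394  0.   ]
-64 42 (-80, 86) [-137.  133.] r 0.486 [-0.008 -1.213 -0.367  0.   ]
```

Run:
```python
from kin import *
O=np.array([0.51583831,-0.30844581]);yaw=np.deg2rad(-20.231);ex=np.array([np.cos(yaw),np.sin(yaw)]);ey=np.array([-ex[1],ex[0]])
t=np.deg2rad(20);c,s=np.cos(t),np.sin(t);Xt=np.array([c,s]);Yt=np.array([s,-c]);n=Xt
H=np.array([72,86.])
def rot(v,th): return np.array([np.cos(th)*v[0]+np.sin(th)*v[1],-np.sin(th)*v[0]+np.cos(th)*v[1]])
def tcp(P): return P+20*Yt-11*Xt-73*Yt
prev=None
def show(l,T):
    global prev
    W=O+(T[0]*ex+63*ey)/1000
    print(l,T.round(1),"j",np.round(ik(np.hypot(*W),T[1]/1000,20)[:3],3),"" if prev is None else ("dX %.1f dY %.1f"%((T-prev)@Xt,(T-prev)@Yt)));prev=T
show("now",np.array([-124,248.6]));show("desc",np.array([-140,200.]));show("desc2",np.array([-140,142.]))
for d in (0,8,16,25,35,45,55,65,75,85,90,95,100,103):
    th=np.deg2rad(d)
    cand=[rot(np.array([-161,16.]),th)+H-2.5*n, rot(np.array([-146,1.]),th)+H-0*n]
    # finger face position = most restrictive (smallest n-projection)
    P=min(cand,key=lambda p:p@n)
    show(d,tcp(P))
```

```text
now [-124.   248.6] j [-0.139 -0.734  0.626] 
desc [-140.  200.] j [-0.118 -0.841  0.499] dX -31.7 dY 40.2
desc2 [-140.  142.] j [-0.03  -0.925  0.327] dX -19.8 dY 54.5
0 [-119.8  147.2] j [ 0.    -0.88   0.341] dX 20.7 dY 2.0
8 [-116.   169.4] j [-0.027 -0.843  0.406] dX 11.2 dY -19.6
16 [-109.2  190.9] j [-0.044 -0.799  0.466] dX 13.8 dY -17.9
25 [-98.  213.7] j [-0.05  -0.745  0.527] dX 18.3 dY -17.6
35 [-75.5 216.6] j [-0.009 -0.699  0.532] dX 22.1 dY 5.0
45 [-59. 236.] j [ 0.002 -0.638  0.582] dX 22.1 dY -12.6
55 [-39.4 252.2] j [ 0.024 -0.575  0.622] dX 24.0 dY -8.5
65 [-17.3 264.8] j [ 0.056 -0.511  0.655] dX 25.1 dY -4.2
75 [  6.7 273.3] j [ 0.094 -0.449  0.679] dX 25.4 dY 0.2
85 [ 31.8 277.6] j [ 0.137 -0.39   0.695] dX 25.0 dY 4.6
90 [ 44.5 278. ] j [ 0.16  -0.361  0.7  ] dX 12.1 dY 3.9
95 [ 57.3 277.4] j [ 0.184 -0.334  0.704] dX 11.7 dY 5.0
100 [ 69.9 275.6] j [ 0.208 -0.309  0.705] dX 11.3 dY 6.0
103 [ 77.4 274.1] j [ 0.222 -0.294  0.706] dX 6.5 dY 4.0
```

```bash
python3 -m jog '[[1,[0,0,0],[0,0,6.6]],[1,[0,0,0],[0,0,6.6]],[1,[0,0,0],[0,0,6.6]],[1,[0,0,0],[0,0,0]],[1,[-8,10,2],[0,0,0]],[1,[-8,10,2],[0,0,0]],[1,[-8,10,2],[0,0,0]],[1,[-6,10,1],[0,0,0]],[1,[0,0,0],[0,0,0]],[1,[0,0,0],[0,0,0]]]'
python3 st.py
```

```text
time_s: 8.25
tool_pos: [0.4035, -0.2, 0.1956]
eef_rot: [-1.588, 0.009, -0.537]
force: [-0.8, 1.0, -0.1]
opening: -0.0001
t 8.25 tcp box [-142.9   62.9  195.6] tip box [-118.8   63.6  126.7] 
axes in box (cols x y z)
 [[ 0.944  0.33  -0.006]
 [ 0.003  0.009  1.   ]
 [ 0.33  -0.944  0.008]] 
F box [-1.08  0.67 -0.07] j [-0.492 -0.109 -0.838  0.51   0.055 -0.134] open -0.0001
```

```bash
python3 -m jog '[[1,[-2,7,0],[0,0,0]],[1,[-2,7,0],[0,0,0]],[1,[-2,7,0],[0,0,0]],[1,[-2,7,0],[0,0,0]],[1,[-2,7,0],[0,0,0]],[1,[-2,7,0],[0,0,0]],[1,[-2,6,0],[0,0,0]],[1,[6,3,0],[0,0,0]],[1,[6,3,0],[0,0,0]],[1,[0,0,0],[0,0,0]]]'
python3 st.py
python3 - <<'E'
from h import *
s,_=bot.capture("side");cv2.imwrite("pics/s4.png",cv2.resize(s[100:240,220:400],None,fx=4,fy=4,interpolation=cv2.INTER_CUBIC)[:,:,::-1])
E
```

```text
time_s: 9.25
tool_pos: [0.4207, -0.2064, 0.1448]
eef_rot: [-1.589, 0.008, -0.537]
force: [0.7, 0.0, 0.9]
opening: -0.0001
t 9.25 tcp box [-124.5   62.8  144.8] tip box [-100.4   63.5   75.9] 
axes in box (cols x y z)
 [[ 0.944  0.331 -0.005]
 [ 0.003  0.009  1.   ]
 [ 0.331 -0.944  0.007]] 
F box [0.68 0.29 0.91] j [-0.485  0.001 -0.877  0.359  0.052 -0.127] open -0.0001
```

View pics/s4.png

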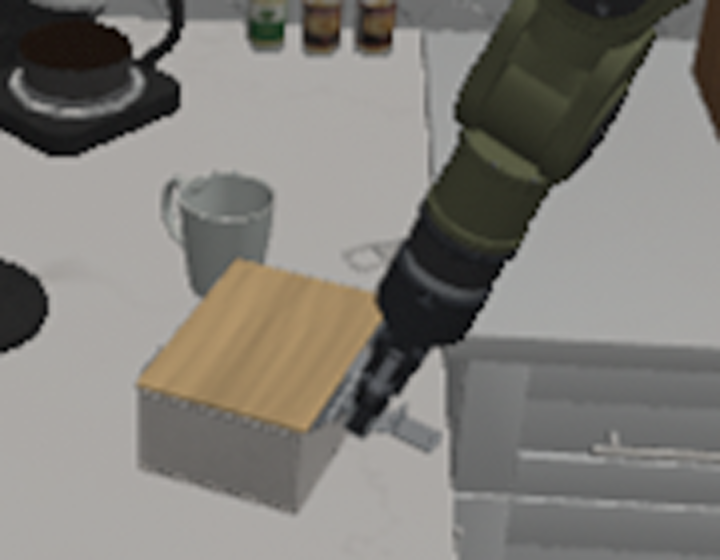

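The side picture shows the leaning fingertip at about (355,430), under and in front of the left lip, with the clip hanging beside it. I'll start lifting.

```bash
python3 -m jog '[[1,[4,0,0],[0,0,0]],[1,[3.3,-4.6,0],[0,0,0]],[1,[3.3,-4.6,0],[0,0,0]],[1,[3.3,-4.6,0],[0,0,0]],[1,[3.3,-4.6,0],[0,0,0]],[1,[3.3,-4.6,0],[0,0,0]],[1,[3.3,-4.6,0],[0,0,0]],[1,[3.3,-4.6,0],[0,0,0]],[1,[3.3,-4.6,0],[0,0,0]],[1,[0,0,0],[0,0,0]]]'
python3 st.py
python3 - <<'E'
from h import *
s,_=bot.capture("side");cv2.imwrite("pics/s5.png",cv2.resize(s[100:240,220:400],None,fx=4,fy=4,interpolation=cv2.INTER_CUBIC)[:,:,::-1])
E
```

```text
time_s: 10.3
tool_pos: [0.4322, -0.2106, 0.1882]
eef_rot: [-1.588, 0.014, -0.532]
force: [-9.2, 2.8, 1.3]
opening: -0.0
t 10.3 tcp box [-112.3   62.9  188.2] tip box [-88.7  63.6 119.2] 
axes in box (cols x y z)
 [[ 0.946  0.324 -0.005]
 [ 0.002  0.009  1.   ]
 [ 0.324 -0.946  0.008]] 
F box [-9.6  -0.6   1.26] j [-0.48  -0.035 -0.788  0.491  0.05  -0.123] open -0.0
```

View pics/s5.png

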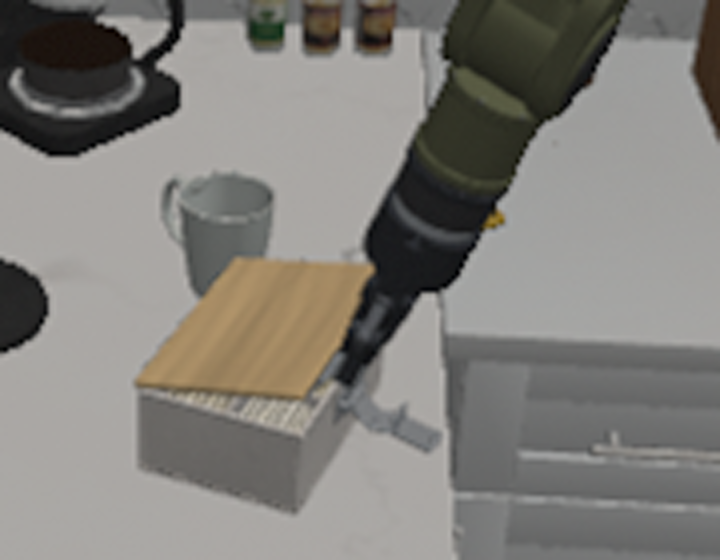

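```bash
python3 -m jog '[[1,[0,-2,0],[0,0,0]],[1,[0,-2,0],[0,0,0]],[1,[2,-2.5,0],[0,0,0]],[1,[2,-2.5,0],[0,0,0]],[1,[2.2,-2.5,0],[0,0,0]],[1,[2.4,-2.4,0],[0,0,0]],[1,[2.6,-2.4,0],[0,0,0]],[1,[2.8,-2.2,0],[0,0,0]],[1,[3,-2.2,0],[0,0,0]],[1,[3,-2,0],[0,0,0]]]'
python3 st.py
python3 - <<'E'
from h import *
s,_=bot.capture("side");cv2.imwrite("pics/s6.png",cv2.resize(s[100:240,220:400],None,fx=4,fy=4,interpolation=cv2.INTER_CUBIC)[:,:,::-1])
E
```

```text
time_s: 11.35
tool_pos: [0.4446, -0.2156, 0.2169]
eef_rot: [-1.589, 0.011, -0.535]
force: [-5.5, 2.3, 2.8]
opening: 0.0001
t 11.35 tcp box [-99.   62.5 216.9] tip box [-75.1  63.1 147.9] 
axes in box (cols x y z)
 [[ 0.945  0.328 -0.005]
 [ 0.002  0.008  1.   ]
 [ 0.328 -0.945  0.007]] 
F box [-5.95  0.26  2.81] j [-0.477 -0.045 -0.724  0.561  0.049 -0.12 ] open 0.0001
```

View pics/s6.png

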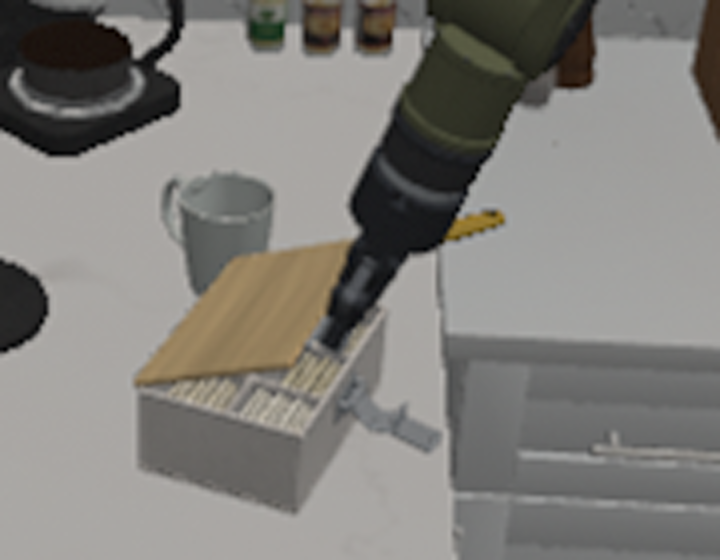

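The picture shows the lid raised about 25°, with the finger under it, the box unmoved and the mug untouched. I'll slip slightly deeper under the plate edge and keep pushing.

```bash
python3 -m jog '[[1,[4,2,0],[0,0,0]],[1,[4.4,2,0],[0,0,0]],[1,[4.4,2,0],[0,0,0]],[1,[4.4,0,0],[0,0,0]],[1,[4.4,0,0],[0,0,0]],[1,[4.4,0,0],[0,0,0]],[1,[4.4,-2,0],[0,0,0]],[1,[4.4,-2,0],[0,0,0]],[1,[4.4,-2,0],[0,0,0]],[1,[4.4,-2,0],[0,0,0]]]'
python3 st.py
python3 - <<'E'
from h import *
s,_=bot.capture("side");cv2.imwrite("pics/s7.png",cv2.resize(s[100:240,220:400],None,fx=4,fy=4,interpolation=cv2.INTER_CUBIC)[:,:,::-1])
E
```

```text
time_s: 12.4
tool_pos: [0.4838, -0.2299, 0.2338]
eef_rot: [-1.589, 0.009, -0.537]
force: [-2.6, 0.1, 1.0]
opening: 0.0002
t 12.4 tcp box [-57.2  62.6 233.8] tip box [-33.1  63.2 164.9] 
axes in box (cols x y z)
 [[ 0.944  0.33  -0.005]
 [ 0.002  0.009  1.   ]
 [ 0.33  -0.944  0.008]] 
F box [-2.5  -0.86  0.96] j [-0.466  0.016 -0.622  0.599  0.046 -0.109] open 0.0002
```

View pics/s7.png

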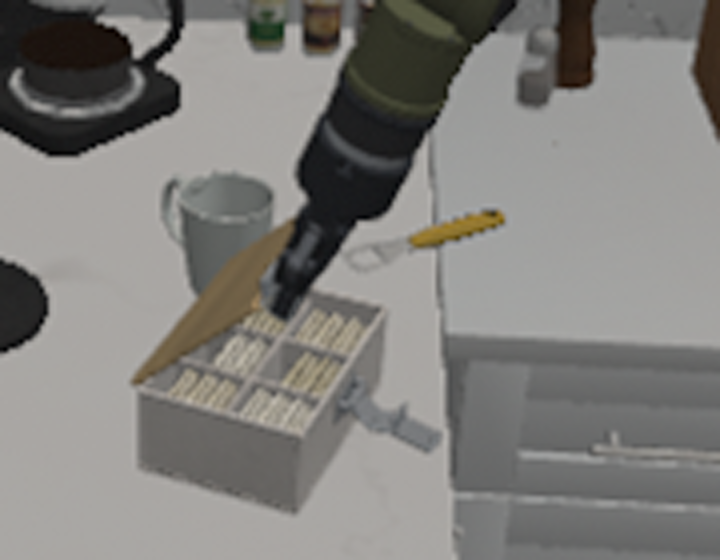

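The lid is at about 45° with the finger under it and low force. I'll continue.

```bash
python3 -m jog '[[1,[6.5,-2.5,0],[0,0,0]],[1,[7,-2.5,0],[0,0,0]],[1,[7,-2,0],[0,0,0]],[1,[7,-2,0],[0,0,0]],[1,[7,-1.5,0],[0,0,0]],[1,[7.5,-1,0],[0,0,0]],[1,[7.5,-1,0],[0,0,0]],[1,[7.5,0,0],[0,0,0]],[1,[7.5,0,0],[0,0,0]],[1,[7.5,0,0],[0,0,0]]]'
python3 st.py
python3 - <<'E'
from h import *
s,_=bot.capture("side");cv2.imwrite("pics/s8.png",cv2.resize(s[80:240,200:400],None,fx=4,fy=4,interpolation=cv2.INTER_CUBIC)[:,:,::-1])
E
```

```text
time_s: 13.45
tool_pos: [0.5438, -0.252, 0.2688]
eef_rot: [-1.589, 0.01, -0.536]
force: [-0.9, 0.0, -0.8]
opening: -0.0001
t 13.45 tcp box [  6.7  62.7 268.8] tip box [ 30.8  63.3 199.9] 
axes in box (cols x y z)
 [[ 0.944  0.329 -0.005]
 [ 0.002  0.009  1.   ]
 [ 0.329 -0.944  0.007]] 
F box [-0.82 -0.27 -0.8 ] j [-0.452  0.106 -0.439  0.692  0.041 -0.095] open -0.0001
```

View pics/s8.png

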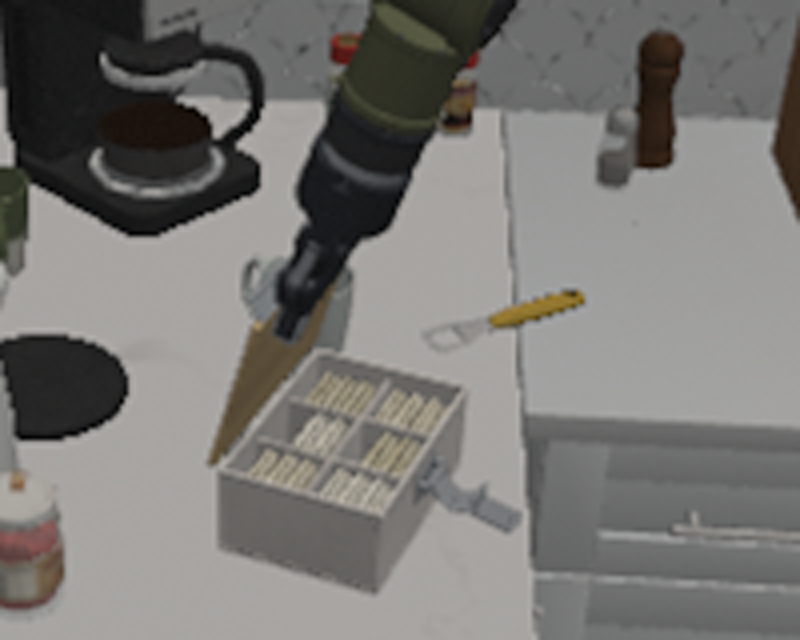

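```bash
python3 -m jog '[[1,[5.2,1.8,0],[0,0,0]],[1,[5.2,1.8,0],[0,0,0]],[1,[5.2,1.8,0],[0,0,0]],[1,[5.2,1.8,0],[0,0,0]],[1,[5.2,1.8,0],[0,0,0]],[1,[5.2,1.8,0],[0,0,0]],[1,[5.2,1.8,0],[0,0,0]],[1,[4,1.4,0],[0,0,0]],[1,[4,1.4,0],[0,0,0]],[1,[4,1.4,0],[0,0,0]]]'
python3 st.py
python3 - <<'E'
from h import *
s,_=bot.capture("side");cv2.imwrite("pics/s9.png",cv2.resize(s[80:240,200:400],None,fx=4,fy=4,interpolation=cv2.INTER_CUBIC)[:,:,::-1])
E
```

```text
time_s: 14.5
tool_pos: [0.5917, -0.2693, 0.2688]
eef_rot: [-1.589, 0.01, -0.536]
force: [-0.1, -0.3, 0.6]
opening: 0.0
t 14.5 tcp box [ 57.7  62.9 268.8] tip box [ 81.7  63.6 199.9] 
axes in box (cols x y z)
 [[ 0.944  0.329 -0.005]
 [ 0.002  0.009  1.   ]
 [ 0.329 -0.944  0.007]] 
F box [-0.03 -0.32  0.6 ] j [-0.442  0.199 -0.329  0.709  0.038 -0.087] open 0.0
```

View pics/s9.png

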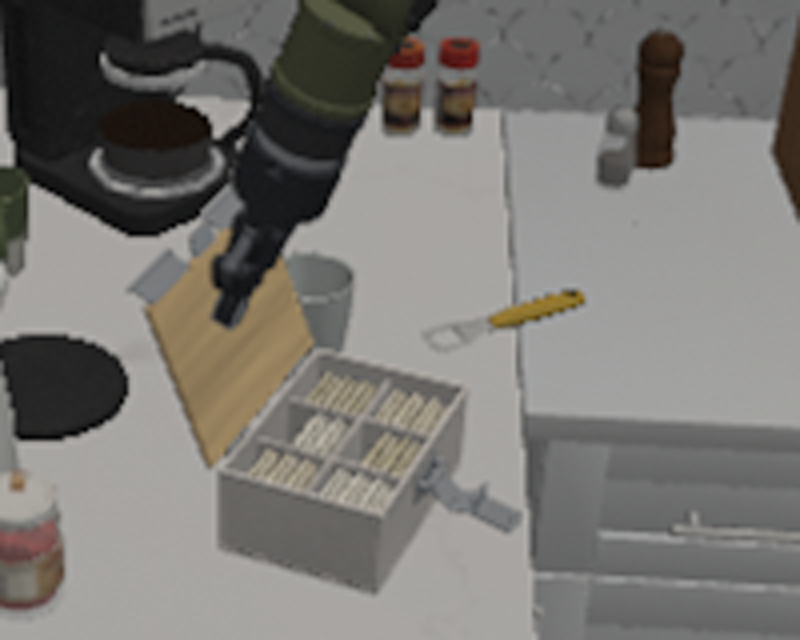

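The picture shows the lid resting open past upright, with its lips tipped back at about (160,275) and (220,215). The finger is clear of it at (228,320). I'll retreat.

```bash
python3 -m jog '[[1,[-10,-4,0],[0,0,0]],[1,[-15,-5,0],[0,0,0]],[1,[-20,-7,0],[0,0,0]],[1,[-20,-7,0],[0,0,0]],[1,[-20,-15,0],[0,0,0]],[1,[-15,-25,0],[0,0,0]],[1,[-10,-30,0],[0,0,0]],[1,[-5,-20,0],[0,0,0]],[1,[0,0,0],[0,0,0]],[1,[0,0,0],[0,0,0]]]'
python3 st.py
python3 - <<'E'
from h import *
s,_=bot.capture("side");cv2.imwrite("pics/s10.png",cv2.resize(s[80:260,180:400],None,fx=3.5,fy=3.3,interpolation=cv2.INTER_CUBIC)[:,:,::-1])
t,d=bot.capture("top");cv2.imwrite("pics/t10.png",cv2.resize(t[80:310,120:420],None,fx=2.6,fy=2.6)[:,:,::-1])
a=np.load("side0im.npy").astype(int)
# change check per object
diff=np.abs(s.astype(int)-a).max(-1)
for n,(r0,r1,c0,c1) in dict(mugupper=(143,158,262,290),jar=(198,232,194,217)).items(): print("side",n,(diff[r0:r1,c0:c1]>40).mean().round(3))
dt=np.abs(t.astype(int)-np.load("top0im.npy").astype(int)).max(-1)
for n,(r0,r1,c0,c1) in dict(mug=(180,225,352,400),jar=(108,143,215,246),spoon=(235,290,138,162)).items(): print("top",n,(dt[r0:r1,c0:c1]>30).mean().round(3))
cl=cloud("top",d);hsv=cv2.cvtColor(t,cv2.COLOR_RGB2HSV)
m=(hsv[...,0]>8)&(hsv[...,0]<28)&(hsv[...,1]>70)&(hsv[...,2]>60);w=np.zeros_like(m);w[140:280,225:345]=1;m&=w&(cl[...,2]>.1)
O=np.array([0.51583831,-0.30844581]);y=np.deg2rad(-20.231);ex=np.array([np.cos(y),np.sin(y)])
p=cl[m];x=(p[:,:2]-O)@ex
if len(x)>20:
    k=np.polyfit(p[:,2],x,1);print("lid pts",len(x),"angle",np.pi/2+np.arctan(k[0]),"x at z86",k[0]*.086+k[1],p[:,2].max())
E
```

```text
time_s: 15.55
tool_pos: [0.4539, -0.2199, 0.3378]
eef_rot: [-1.589, 0.009, -0.537]
force: [-0.3, -0.5, -0.6]
opening: -0.0001
t 15.55 tcp box [-88.7  61.6 337.8] tip box [-64.6  62.3 268.9] 
axes in box (cols x y z)
 [[ 0.944  0.33  -0.005]
 [ 0.002  0.009  1.   ]
 [ 0.33  -0.944  0.007]] 
F box [-0.12 -0.58 -0.62] j [-0.476 -0.117 -0.5    0.855  0.049 -0.119] open -0.0001
side mugupper 0.231
side jar 0.0
top mug 0.002
top jar 0.0
top spoon 0.0
lid pts 2394 angle 1.6833487253651147 x at z86 0.09334528098114349 1.1395062540366456
```

View pics/s10.png

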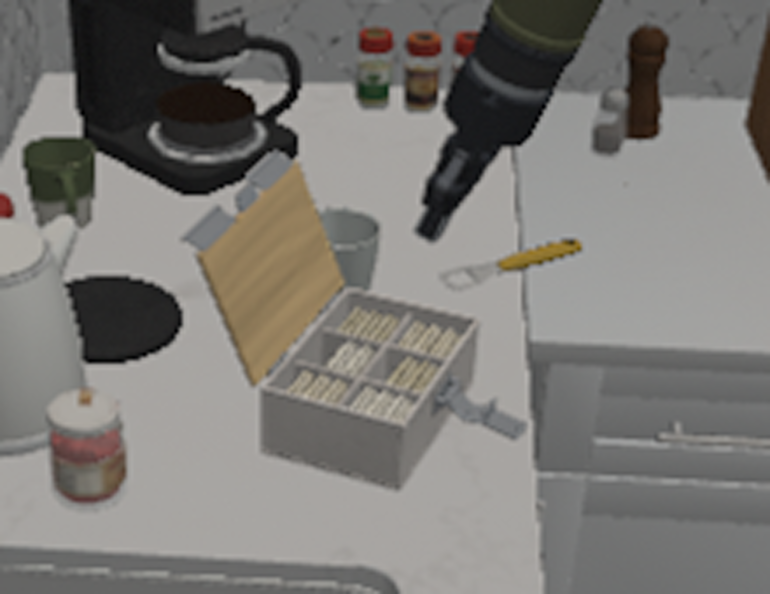

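View pics/t10.png

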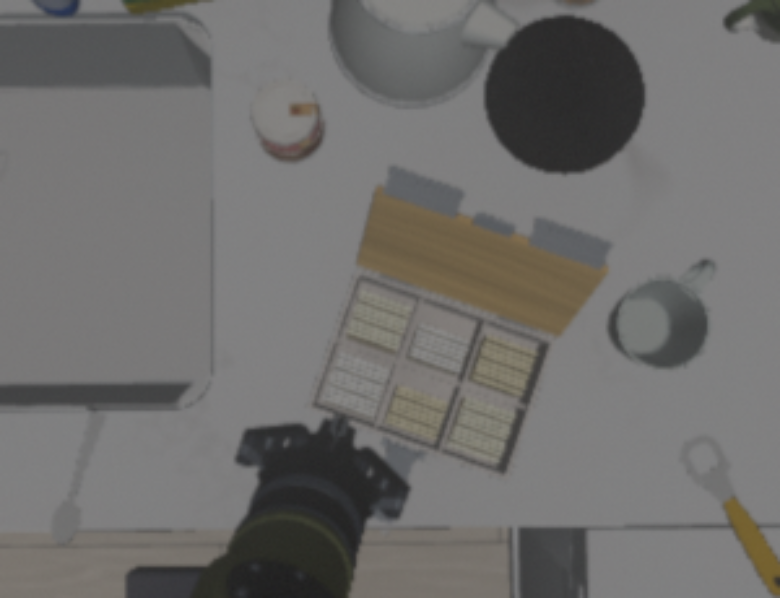

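The lid leans back open and the clip hangs forward. The jar, mug and spoon look unchanged. My angle fit included zero-depth pixels, so I'll redo it and check the box's position before handing in.

Run:
```python
from h import *
t,d=bot.capture("top");cl=cloud("top",d);hsv=cv2.cvtColor(t,cv2.COLOR_RGB2HSV)
O=np.array([0.51583831,-0.30844581]);y=np.deg2rad(-20.231);ex=np.array([np.cos(y),np.sin(y)]);ey=np.array([-ex[1],ex[0]])
X=(cl[...,:2]-O)@ex;Y=(cl[...,:2]-O)@ey;Z=cl[...,2]
m=(hsv[...,0]>8)&(hsv[...,0]<28)&(hsv[...,1]>90)&(d>0)&(Z>.1)&(Z<.24)&(X>.06)&(X<.2)&(abs(Y)<.09)
k=np.polyfit(Z[m],X[m],1);print(m.sum(),"lid angle",(np.pi/2+np.arctan(k[0])).round(3),"x at z86",k[0]*.086+k[1])
r=(d>0)&(Z>.078)&(Z<.095)&(X<.068)&(X>-.075)&(abs(Y)<.12)
P=np.stack([X[r],Y[r]],1)*1000;print("rim extents box mm",np.percentile(P,[0.5,99.5],axis=0).round(1))
a=np.abs(bot.capture("side")[0].astype(int)-np.load("side0im.npy").astype(int)).max(-1)
print("box left face/bottom diff",(a[200:225,256:290]>40).mean())
```

```text
1181 lid angle 1.952 x at z86 0.07093049684337543
rim extents box mm [[ -71.4 -100.5]
 [  67.9  100.9]]
box left face/bottom diff 0.08470588235294117
```

```bash
python3 -c "
from workcell import bot
print(bot.close_job()); print(bot.get_obs()['time_s'])"
```

```text
the job is handed in; nothing more can be done
None
the job is handed in; nothing more can be done
```

The tea box is open and I handed the job in; the last clock reading was about 15.7 s of the 42 s, and no verdict is reported. I pushed the clip forward off the lid from behind its tab. Then, with the closed fingers leaning forward about 20°, I raised the left lip and tipped the lid past upright.

**Last checks**
- **Lid:** a fit to the top camera's depth gives 1.95 rad, with the hinge where it should be. It rests at its stop with the finger well clear.
- **Clip:** it hangs forward in both views. I judged that by eye and did not measure its angle.
- **Box:** the rim measured x -71 and y ±100 in the box frame, so it has not moved to within 2 mm.
- **Jar, spoon and mug:** unchanged in the top view.

**What disagreed or did not go as planned**
- **Side view differences:** the mug area changed by 23% and the box side by 8%. I put these down to the raised lid and did not check further.
- **First lid-angle fit:** it gave 1.68 rad because it included pixels with no depth reading. Leaving those out gave the 1.95 rad above.
- **Lean angle:** the 42° I first tried hit the third joint's limit (joint 3), so I used about 20°.
- **Push force:** it read about 10 N at one point early in the lift, more than I planned, and the box did not move.

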